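# Stop the pressure cooker, vent it and open it

## Task

The pressure cooker has finished: press its orange cancel key, then push the red pressure-release button on the lid fully down so that it stays down, and only then press the steel lid-release pad and let the lid spring wide open. Press no other key, and leave the jars and dishes around it standing where they are; nothing is to be picked up.

Things in the scene. Friction and masses are not known exactly. Their poses are not given: they have to be found in the camera images.
- cooker: White round electric pressure cooker, 270 mm across, 210 mm high with its lid shut; a control pod 230 mm wide stands out on its front. Fixed to the table. Origin: on the table under the middle of the round pot; x points from the front to the hinge at the back, y to the left as seen by someone facing the front, z up. Front of the pod at x -0.205, hinge tower to x +0.161, carrying handles to y +-0.161
- cancel_key_top (a point): centre of the top face of the orange cancel key (small white square on it), the leftmost key (+y end of the row, y +0.090 in the cooker's frame). The panel is tilted 0.2 rad, lower at the front; z of this point is the key's outward normal. Pressing straight down works
- cancel_key (a joint): the orange cancel key, leftmost of the four push keys in a row on the cooker's sloping front panel, 26 x 28 mm; value is how far it is pressed in m, 0 up to 0.004 fully in (about 3.5 N, 1.1 N to start); it springs back. Centre 46 mm or more from the next keys'. In the cooker's frame its top centre lies at (-0.185, +0.090, 0.153)
- menu_key (a joint): grey menu key, second from the left of the four push keys in a row on the cooker's sloping front panel, 26 x 28 mm; value is how far it is pressed in m, 0 up to 0.004 fully in (about 3.5 N, 1.1 N to start); it springs back. Centre 46 mm or more from the next keys'. In the cooker's frame its top centre lies at (-0.185, +0.046, 0.153)
- timer_key (a joint): grey timer key, third from the left of the four push keys in a row on the cooker's sloping front panel, 26 x 28 mm; value is how far it is pressed in m, 0 up to 0.004 fully in (about 3.5 N, 1.1 N to start); it springs back. Centre 46 mm or more from the next keys'. In the cooker's frame its top centre lies at (-0.185, -0.046, 0.153)
- start_key (a joint): green start key, rightmost of the four push keys in a row on the cooker's sloping front panel, 26 x 28 mm; value is how far it is pressed in m, 0 up to 0.004 fully in (about 3.5 N, 1.1 N to start); it springs back. Centre 46 mm or more from the next keys'. In the cooker's frame its top centre lies at (-0.185, -0.090, 0.153)
- vent_button_top (a point): centre of the top face of the red pressure-release button, a disc of 33 mm diameter, standing 10 mm above its black collar (60 mm across) on top of the lid, 15 mm behind the lid's middle; with the lid shut it is at (+0.015, 0, 0.220) in the cooker's frame; it rides on the lid
- vent_button (a joint): travel of the red pressure-release button in m: 0 up, 0.007 fully down. It slides stiffly (about 3 N), has no spring and stays where it is left, like a latched valve; fully down vents the pot
- lid_release_top (a point): centre of the top face of the lid-release pad, a bright steel bar 34 mm (front to back) x 56 mm, in a black housing at the middle of the cooker's front, between the panel and the lid; at (-0.146, 0, 0.197) in the cooker's frame; it is pressed straight down
- lid_release (a joint): travel of the lid-release pad in m: 0 up, 0.005 fully in (about 5 N plus a little for the hook; 1.5 N to start); springs back. From about 0.003 on it draws the hook off the lid's tongue and the lid is free
- lid: white round lid, 254 mm across, 50 mm thick. Origin on its axis, 29 mm below the middle of its top; shut it is at (0, 0, 0.178) in the cooker's frame, axes parallel. Hinge along the cooker's y at x +0.150, z 0.178. Tilt of its z axis: 0 shut and hooked, 1.45 rad wide open. Unhooked, a damped spring (3 N at its front) swings it up and back in about 3 s; a hand above only delays it
- jar_red: clip-top glass jar of red chillies, 96 mm across, 150 mm high, origin under its centre; stands beside the cooker; bystander
- jar_green: clip-top glass jar of green pods, 96 mm across, 150 mm high, origin under its centre; stands beside the cooker; bystander
- jar_open: open glass jar, 92 mm across, 100 mm high, with a blue lid hanging down its side; origin under its centre; bystander
- saucepan: dark saucepan, 184 mm across, 78 mm high, with a light wooden handle along its -x (235 mm from the centre, 90 mm high), on a fixed round board of 16 mm thickness; origin under its centre; bystander
- bowl: blue bowl, 124 mm across, 55 mm high; origin under its centre; bystander
- mug: white mug, 80 mm across, 90 mm high, handle to its +y; origin under its centre; bystander
- rice_paddle: flat wooden rice paddle lying on the table, about 200 mm long, 60 mm wide, 8 mm thick; origin under the middle; bystander

How it is judged:
On the way, in this order (a step that is already met when the one before it is completed fails the run):
1. the cancel key is pressed at least 2.5 mm in, with the pressure-release button still up and the lid shut (value of joint cancel_key above 0.0025 m and value of joint vent_button below 0.002 m and angle between lid's own z axis and vertical below 0.05 rad), for 0.1 s.
2. the pressure-release button is down (at least 5.5 of its 7 mm) with the cancel key let go and the lid still shut (value of joint vent_button above 0.0055 m and value of joint cancel_key below 0.001 m and angle between lid's own z axis and vertical below 0.05 rad), for 0.2 s.
3. the lid is off its hook and rising, with the pressure-release button down (value of joint vent_button above 0.0055 m and angle between lid's own z axis and vertical above 0.1 rad).
At the end, for the whole second after the job is handed in: the lid stands wide open (at least 1.3 of 1.45 rad) and at rest, the pressure-release button is still down (at least 5.5 of 7 mm), and the cancel key and the lid-release pad have sprung back (angle between lid's own z axis and vertical above 1.3 rad and angular speed of lid below 0.1 rad/s and value of joint vent_button above 0.0055 m and value of joint each of cancel_key, lid_release below 0.001 m); the robot touches nothing.
It fails at once if a jar is picked up or pushed more than 30 mm from its place (distance of any of jar_red, jar_green, jar_open from where it was at the start of the episode above 0.03 m).
It fails at once if the saucepan, bowl, mug or rice paddle is picked up or pushed more than 30 mm from its place (distance of any of saucepan, bowl, mug, rice_paddle from where it was at the start of the episode above 0.03 m).
It fails at once if the menu, timer or start key is pressed (2 mm or more) (value of joint any of menu_key, timer_key, start_key above 0.002 m).
It fails at once if the lid is opened before the pressure-release button is down (angle between lid's own z axis and vertical above 0.08 rad and value of joint vent_button below 0.005 m).
It also fails if it takes over 42 s, if anything falls off the work surface, if the arm or the gripper's body presses on something with over 40 N, if the wrist force passes 120 N, or if a joint passes its speed limit or range.

## Robot

A 6-joint arm with a two-finger parallel gripper is mounted at the origin on the work surface. World frame = base frame: x ahead of the robot, y to its left, z up, the work surface at z = 0. Lengths are in m, angles in rad, forces in N, time in s.
With the tool pointing down it reaches from about 0.425 to 0.95 m from the base axis. Payload 14.7 kg.
Tool frame: the origin (TCP) lies at the very end of the fingers, on their centre line; the grasp point (between the pads) lies 19 mm behind it (r.grip_depth is the distance from the TCP to the grasp point, in m); z points along the fingers, y is the line along which they close (so a half turn about z gives the same grasp; the last joint's range is limited). The gripper opens to 85 mm and grips with 20 to 120 N. Pads are 22 mm wide; open, the fingers measure 114 mm over their backs; the gripper's body (76 mm by 85 mm) begins 54 mm behind the grasp point. The pads swing forward as they close: fully open they stand 13 mm farther back than shut.
Start: joints at [1.272, 0.48, 1.596, -0, 1.065, -0.047], TCP at [0.162, 0.63, 0.231] pointing down, gripper open.
Joint ranges: [-2.75, 2.75], [-0.82, 2.05], [0.23, 2.67], [-1.56, 4.7], [0.09, 2.69], [-2.92, 2.92]. Speed limits (rad/s): [1.89, 1.89, 2.39, 3.01, 3.01, 3.01].

## Interface

Orientations are given as a rotation vector (axis times angle).
In Python, from station import r gives the robot as it stands.
- The arm moves only by the tool drive_tool, never from a script. Its argument "steps" is a list of rows, each an object with "offset": the shift along the tool's x, y, z in cm, a list of three; "twist": the turn about the tool's z in rad. A call has exactly 10 rows; each row is the pose to reach, as a shift and turn from the pose commanded when the call began, along the tool's axes at that moment; what a row does not reach only later rows make up. A row lasts 1/10 s, in which the tool goes at most 50 mm and 8.59 degrees, less where a joint would pass 70% of its speed; a pose out of reach is approached as far as the arm can. A call with a gripper value outside its range is refused whole. "hand" is the gripper command: -1 is shut, 1 is fully open, values between are in proportion, set as the call begins (left out, the last holds). The fingers move at their own pace and stop on an object; the grip force is fixed at half the most. Time passes only in rows, so rows that repeat a pose let the fingers close, or fill a call up. It gives the time, the measured TCP pose, the force, the opening and the grip force at its end, in the units of the state.
- r.state(): the state, without advancing time (a new reading comes with each control period).
- r.get_image(name): name is "side" or "top"; returns a dict with "color" (400x640x3 uint8, red, green, blue), "z_map" (400x640 float32, m along the optical axis (not along the pixel's ray), 0 where there is no reading), "mtx" (3x3 intrinsics, pixels), "k1" (the pictures are not rectified: a ray, as slopes to the right and down, at radius r is drawn at 1 + k1 r^2 times it, then the intrinsics apply), "R" (3x3) and "t" (3): a world point X has camera coordinates R X + t. Camera axes: x right, y down, z forward; pixel columns grow to the right and rows downward; lengths in m; the calibration is good to about 2 mm. A picture is of the moment at which its call begins.
- r.close_job(): hands the job in; it is judged then, once.
The state is a dict: "t": time; "joint_positions": joint angles; "qd": joint speeds; "joint_torque": joint torques, N m; "position": TCP position; "orientation": TCP orientation; "wrist_force": force on the tool from outside, world axes, zero at the start; "ft_torque": the same for the moment, N m; "gripper_width": finger opening in m; "grasp_force": force on a finger pad.
Only numpy, scipy, OpenCV 4.12 (cv2) and the standard library are available. Lean on these libraries where they do the work, as an engineer would, in place of code of your own. Each camera call takes 0.05 s, during which the arm holds its last target. There are 200 camera calls.

## Working session

There is one attempt and no reset: what is moved stays moved. The work goes in short steps, Python scripts to look and compute and a tool call to move; the robot and the scene stay as the last step left them, time stands still between calls to the robot, and variables do not carry over. Pictures are saved under pics/ and viewed, at most 10 in all, crops included, and the job is handed in when it is done.

Besides the shell and the picture viewer there is one more tool, called after "Request:" as a command line: name --argument value ..., lists and objects as JSON in quotes. drive_tool: Moves the arm, as the interface text tells. Its arguments: {"type":"object","properties":{"steps":{"type":"array","items":{"type":"object","properties":{"offset":{"type":"array","items":{"type":"number"}},"twist":{"type":"number"}}}},"hand":{"type":"number"}},"required":["steps"]}

```bash
mkdir -p pics
cat > h.py <<'E'
import numpy as np, cv2
from station import r
def pts(im):
    z=im["z_map"];h,w=z.shape;K=np.array(im["mtx"]);k=im["k1"]
    u,v=np.meshgrid(np.arange(w),np.arange(h))
    p=np.stack([u,v],-1).reshape(-1,1,2).astype(np.float64)
    s=cv2.undistortPoints(p,K,np.array([k,0,0,0.])).reshape(h,w,2)
    c=np.dstack([s*z[...,None],z])
    R=np.array(im["R"]);X=(c-np.array(im["t"]))@R
    X[z==0]=np.nan
    return X
E
python3 - <<'E'
from h import *
for n in("top","side"):
    im=r.get_image(n);cv2.imwrite(f"pics/{n}0.png",im["color"][...,::-1]);np.savez(n+"0.npz",**im)
    print(n,-np.array(im["R"]).T@im["t"])
s=r.state();print(s["t"],s["position"],s["orientation"],s["gripper_width"])
E
```

```text
top [ 0.34248877 -0.03244916  1.7855773 ]
side [0.41416582 0.87234641 0.78780591]
0.1 [0.16184979 0.62917877 0.23075481] [-3.94511100e-01 -3.11656351e+00  1.55963168e-03] 0.08542016225573919
```

View pics/top0.png

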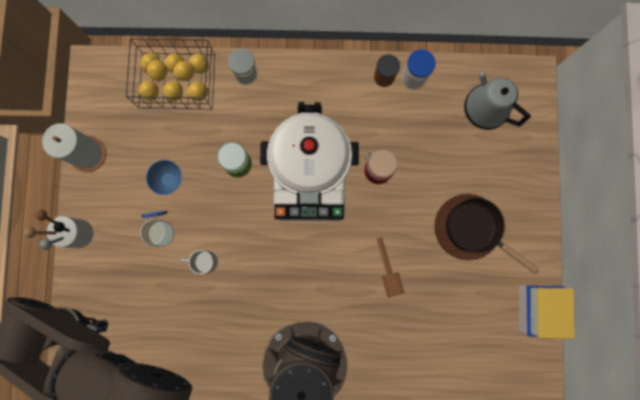

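View pics/side0.png

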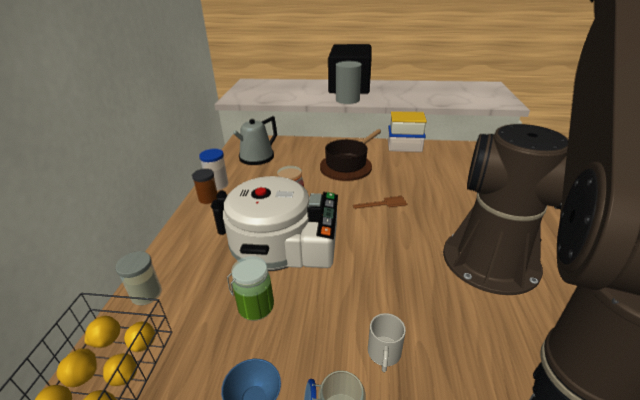

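The top view shows the cooker at about (310,155), facing the robot, with the red button at (309,145), the orange key at (280,212) and the green key at (338,212). The side view has the red button at (262,192) and the orange key at (327,231).

Run:
```python
from h import *
boxes={"top":{"o":(272,205,289,220),"g":(330,205,346,220),"r":(298,134,321,156)},"side":{"o":(318,222,336,240),"g":(322,188,338,204),"r":(248,184,275,200)}}
hue={"o":(5,20),"g":(45,85),"r":None}
obs={}
for n in boxes:
    im=dict(np.load(n+"0.npz"));X=pts(im);hsv=cv2.cvtColor(im["color"],cv2.COLOR_RGB2HSV)
    for k,(a,b,c,d) in boxes[n].items():
        H,S,V=[hsv[b:d,a:c,i].astype(int) for i in range(3)]
        m=(S>120)&(V>70)&(((H<6)|(H>172)) if k=="r" else (H>=hue[k][0])&(H<=hue[k][1]))
        ys,xs=np.nonzero(m);P=np.median(X[b:d,a:c][m],0)
        uv=np.array([xs.mean()+a,ys.mean()+b])
        s=cv2.undistortPoints(uv.reshape(1,1,2),im["mtx"],np.array([float(im["k1"]),0,0,0])).ravel()
        dd=im["R"].T@np.r_[s,1];C=-im["R"].T@im["t"]
        z={"o":.153,"g":.153,"r":.220}[k];ray=C+dd*(z-C[2])/dd[2]
        print(n,k,m.sum(),uv.round(1),"depth",P.round(4),"plane",ray.round(4))
        if n=="top":
            obs[k]=ray
o,g,rd=obs["o"],obs["g"],obs["r"]
# silver pad ray plane later
y=(o-g)[:2];print(np.linalg.norm(y));y/=np.linalg.norm(y);x=np.array([y[1],-y[0]]);
mid=(o+g)[:2]/2
print("yaw",np.arctan2(x[1],x[0]),"origin from keys",mid+.185*x,"from vent",rd[:2]-.015*x)
```

```text
top o 86 [280. 211.] depth [0.5024 0.0857 0.1516] plane [0.5021 0.0857 0.153 ]
top g 34 [336.9 211.1] depth [ 0.508  -0.0925  0.1526] plane [ 0.506  -0.0936  0.153 ]
top r 116 [308.4 144.4] depth [nan nan nan] plane [ 0.7026 -0.      0.22  ]
side o 75 [325.7 230.6] depth [nan nan nan] plane [0.4976 0.0929 0.153 ]
side g 26 [330.  195.7] depth [ 0.5011 -0.0815  0.1512] plane [ 0.5011 -0.0826  0.153 ]
side r 76 [260.1 191.1] depth [nan nan nan] plane [0.6971 0.0104 0.22  ]
0.1793282672915751
yaw 0.021794993754684022 origin from keys [6.88984284e-01 6.36012934e-05] from vent [ 6.87646496e-01 -3.69747669e-04]
```

Request:
drive_tool --hand -1 --steps '[{"offset": [-2,-1.9,0],"twist": -0.02},{"offset": [-5,-4.8,0],"twist": -0.05},{"offset": [-8.5,-8.1,0],"twist": -0.09},{"offset": [-12,-11.5,0],"twist": -0.12},{"offset": [-15.5,-14.9,0],"twist": -0.16},{"offset": [-19,-18.2,0],"twist": -0.2},{"offset": [-22.5,-21.6,0],"twist": -0.23},{"offset": [-26,-25,0],"twist": -0.25},{"offset": [-29,-27.8,0],"twist": -0.25},{"offset": [-31,-29.7,0],"twist": -0.25}]'

```text
t: 1.1
position: [0.3891, 0.2623, 0.2313]
orientation: [0.005, 3.142, -0.0]
wrist_force: [0.3, 0.3, 0.4]
gripper_width: -0.0002
grasp_force: 0.0
```

Request:
drive_tool --steps '[{"offset": [-1.5,-2.5,0]},{"offset": [-3.5,-5.5,0]},{"offset": [-5.5,-9,0.5]},{"offset": [-7.5,-12,1]},{"offset": [-9,-14.5,2]},{"offset": [-10,-16.2,3]},{"offset": [-10.5,-17,3.5]},{"offset": [-10.8,-17.4,3.6]},{"offset": [-10.8,-17.4,3.6]},{"offset": [-10.8,-17.4,3.6]}]'

```text
$.steps[0]: bad value
```

Run:
```python
from h import *
a=r.get_image("side")["color"][150:290,220:400,::-1];b=r.get_image("top")["color"][110:240,240:380,::-1]
a=cv2.resize(a,(500,390),interpolation=3);b=cv2.resize(b,None,fx=3,fy=3,interpolation=3)
cv2.imwrite("pics/c1.png",np.hstack([a[:390,:380],b[:390]]));print(r.state()["position"])
```

```text
[0.38944771 0.26209501 0.23119771]
```

View pics/c1.png

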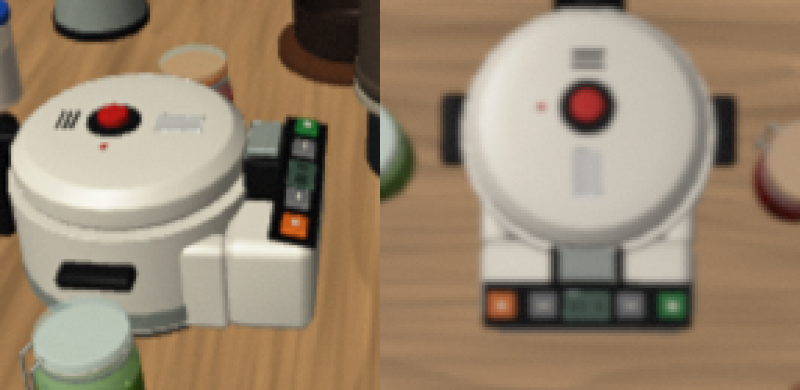

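The move was refused because every row needs a twist. The crop shows all four keys, the steel pad behind the display and the red button in its collar. I'll resend with twist.

Request:
drive_tool --steps '[{"offset": [-1.5,-2.5,0],"twist": 0},{"offset": [-3.5,-5.5,0],"twist": 0},{"offset": [-5.5,-9,0.5],"twist": 0},{"offset": [-7.5,-12,1],"twist": 0},{"offset": [-9,-14.5,2],"twist": 0},{"offset": [-10,-16.2,3],"twist": 0},{"offset": [-10.5,-17,3.5],"twist": 0},{"offset": [-10.8,-17.4,3.6],"twist": 0},{"offset": [-10.8,-17.4,3.6],"twist": 0},{"offset": [-10.8,-17.4,3.6],"twist": 0}]'

```text
t: 2.2
position: [0.4956, 0.0913, 0.1956]
orientation: [0.002, 3.141, 0.0]
wrist_force: [0.2, 0.1, -0.6]
gripper_width: -0.0001
grasp_force: 0.0
```

Run:
```python
from h import *
a=r.get_image("side")["color"][150:290,220:400,::-1];b=r.get_image("top")["color"][110:240,240:380,::-1]
a=cv2.resize(a,(500,390),interpolation=3);b=cv2.resize(b,None,fx=3,fy=3,interpolation=3)
cv2.imwrite("pics/c2.png",np.hstack([a[:390,:380],b[:390]]));print(r.state()["position"])
```

```text
[0.49560679 0.09122911 0.19568701]
```

View pics/c2.png

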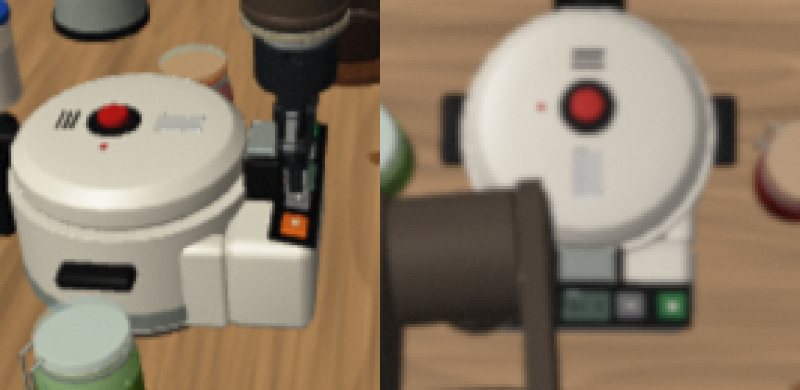

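The closed fingertips, at (297,205) in the left crop, stand just above the orange key at (294,224). They line up, so I'll press straight down.

Request:
drive_tool --steps '[{"offset": [0,0,1.2],"twist": 0},{"offset": [0,0,2.6],"twist": 0},{"offset": [0,0,3.6],"twist": 0},{"offset": [0,0,4.0],"twist": 0},{"offset": [0,0,4.2],"twist": 0},{"offset": [0,0,4.4],"twist": 0},{"offset": [0,0,4.5],"twist": 0},{"offset": [0,0,4.6],"twist": 0},{"offset": [0,0,4.6],"twist": 0},{"offset": [0,0,4.6],"twist": 0}]'

```text
t: 3.3
position: [0.4961, 0.0905, 0.1497]
orientation: [0.003, 3.141, 0.0]
wrist_force: [-1.9, 1.3, 5.8]
gripper_width: -0.0
grasp_force: 2.8
```

Request:
drive_tool --steps '[{"offset": [0,0,0.05],"twist": 0},{"offset": [0,0,0.1],"twist": 0},{"offset": [0,0,0.1],"twist": 0},{"offset": [0,0,0.15],"twist": 0},{"offset": [0,0,0.15],"twist": 0},{"offset": [0,0,0.15],"twist": 0},{"offset": [0,0,0.15],"twist": 0},{"offset": [0,0,0.15],"twist": 0},{"offset": [0,0,0.15],"twist": 0},{"offset": [0,0,0.15],"twist": 0}]'

```text
t: 4.3
position: [0.4962, 0.0905, 0.149]
orientation: [0.003, 3.14, 0.0]
wrist_force: [-6.9, -0.3, 22.5]
gripper_width: -0.0001
grasp_force: 12.1
```

Run:
```python
from h import *
a=r.get_image("side")["color"][190:250,290:370,::-1]
cv2.imwrite("pics/c3.png",cv2.resize(a,None,fx=7,fy=7,interpolation=2))
```

```text
(no output)
```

View pics/c3.png

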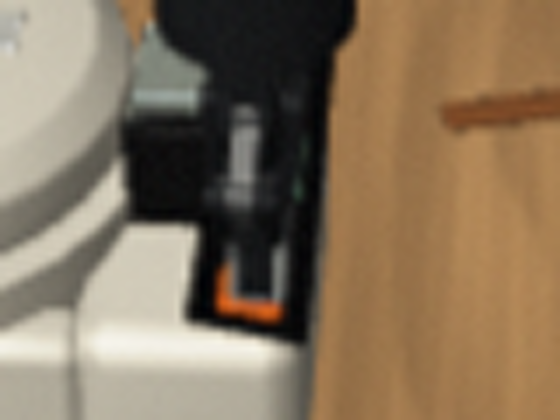

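Only an orange margin is visible beside the finger, and the 22 N stop means the key is fully in. Next I'll lift and go over the red button.

Request:
drive_tool --steps '[{"offset": [0,0,-3],"twist": 0},{"offset": [0,0,-7],"twist": 0},{"offset": [-1,-0.5,-10.5],"twist": 0},{"offset": [-4.5,-2,-11.5],"twist": 0},{"offset": [-8.5,-3.7,-11.5],"twist": 0},{"offset": [-12.5,-5.4,-11.5],"twist": 0},{"offset": [-16,-7,-11.5],"twist": 0},{"offset": [-19,-8.2,-11],"twist": 0},{"offset": [-20.4,-8.7,-10.5],"twist": 0},{"offset": [-20.4,-8.7,-10],"twist": 0}]'

```text
t: 5.35
position: [0.7012, 0.0021, 0.247]
orientation: [0.005, 3.141, -0.0]
wrist_force: [-0.6, -0.4, 0.5]
gripper_width: -0.0001
grasp_force: 0.0
```

Run:
```python
from h import *
a=r.get_image("side")["color"][150:250,210:350,::-1]
cv2.imwrite("pics/c4.png",cv2.resize(a,None,fx=5,fy=5,interpolation=2));print(r.state()["position"],r.state()["wrist_force"])
```

```text
[0.6995341  0.00270324 0.24611937] [-0.15898393  0.0315893  -2.18346876]
```

View pics/c4.png

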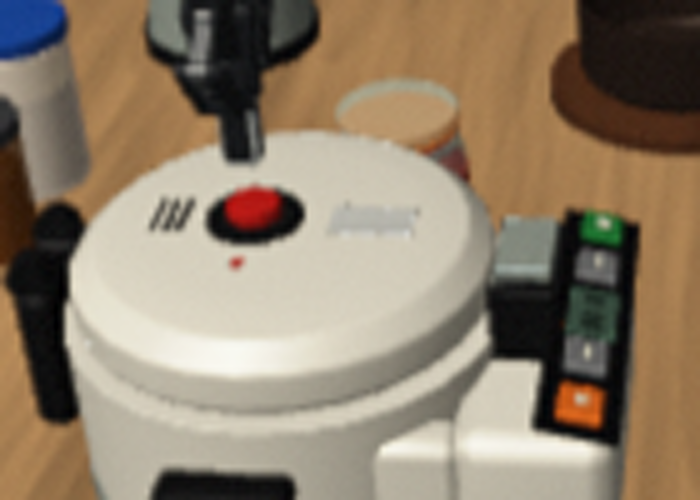

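The tip at (243,162) is about 2 real pixels to the hinge side of the button at (253,200), so I'll shift 3 mm forward and press.

Request:
drive_tool --steps '[{"offset": [0.3,0.2,0.8],"twist": 0},{"offset": [0.3,0.2,1.6],"twist": 0},{"offset": [0.3,0.2,2.1],"twist": 0},{"offset": [0.3,0.2,2.5],"twist": 0},{"offset": [0.3,0.2,2.7],"twist": 0},{"offset": [0.3,0.2,2.9],"twist": 0},{"offset": [0.3,0.2,3.1],"twist": 0},{"offset": [0.3,0.2,3.3],"twist": 0},{"offset": [0.3,0.2,3.4],"twist": 0},{"offset": [0.3,0.2,3.4],"twist": 0}]'

```text
t: 6.4
position: [0.6968, 0.0051, 0.2137]
orientation: [0.003, 3.141, -0.0]
wrist_force: [0.4, -0.1, -0.2]
gripper_width: -0.0
grasp_force: 0.0
```

Request:
drive_tool --steps '[{"offset": [0,0,0.05],"twist": 0},{"offset": [0,0,0.1],"twist": 0},{"offset": [0,0,0.15],"twist": 0},{"offset": [0,0,0.2],"twist": 0},{"offset": [0,0,0.25],"twist": 0},{"offset": [0,0,0.25],"twist": 0},{"offset": [0,0,0.25],"twist": 0},{"offset": [0,0,0.25],"twist": 0},{"offset": [0,0,0.25],"twist": 0},{"offset": [0,0,0.25],"twist": 0}]'

```text
t: 7.4
position: [0.6969, 0.005, 0.2128]
orientation: [0.003, 3.14, -0.0]
wrist_force: [-6.7, -0.0, 18.4]
gripper_width: -0.0001
grasp_force: 9.2
```

It hit a hard stop at 0.2128, which is 7 mm down. I'll go over the release pad next.

Request:
drive_tool --steps '[{"offset": [0,0,-1.5],"twist": 0},{"offset": [0,0,-3.5],"twist": 0},{"offset": [1.5,0,-4],"twist": 0},{"offset": [4.5,0,-4],"twist": 0},{"offset": [8,0,-4],"twist": 0},{"offset": [11.5,0,-4],"twist": 0},{"offset": [14,0,-4],"twist": 0},{"offset": [15.4,0,-3.5],"twist": 0},{"offset": [15.7,0,-2.5],"twist": 0},{"offset": [15.7,0,-1.5],"twist": 0}]'

```text
t: 8.4
position: [0.5402, 0.0053, 0.2262]
orientation: [0.003, 3.14, -0.0]
wrist_force: [-0.3, 0.5, -0.8]
gripper_width: 0.0005
grasp_force: 0.0
```

Run:
```python
from h import *
a=r.get_image("side")["color"][150:250,220:360,::-1]
cv2.imwrite("pics/c5.png",cv2.resize(a,None,fx=5,fy=5,interpolation=2));print(r.state()["position"],r.state()["wrist_force"])
```

```text
[0.53975321 0.00532523 0.22433557] [-1.21500205  0.50641371 -1.83566473]
```

View pics/c5.png

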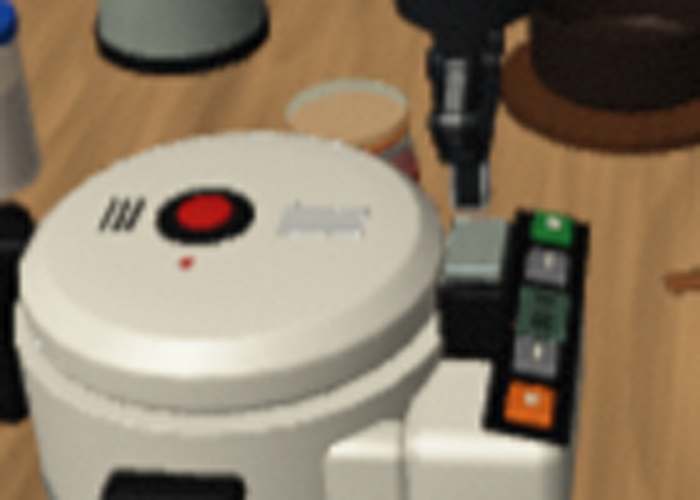

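The button now sits flush in its collar at (203,213), and the tip at (470,205) is above the pad at (473,240). I'll press, then retreat toward the robot.

Request:
drive_tool --steps '[{"offset": [0,0,1],"twist": 0},{"offset": [0,0,2],"twist": 0},{"offset": [0,0,2.6],"twist": 0},{"offset": [0,0,3.0],"twist": 0},{"offset": [0,0,3.3],"twist": 0},{"offset": [0,0,3.45],"twist": 0},{"offset": [0,0,3.5],"twist": 0},{"offset": [0,0,3.5],"twist": 0},{"offset": [0,0,3.5],"twist": 0},{"offset": [0,0,3.5],"twist": 0}]'

```text
t: 9.45
position: [0.5396, 0.0054, 0.192]
orientation: [0.003, 3.141, 0.0]
wrist_force: [-5.2, -0.3, 11.4]
gripper_width: -0.0001
grasp_force: 5.5
```

Request:
drive_tool --steps '[{"offset": [0,0,0],"twist": 0},{"offset": [0,0,0],"twist": 0},{"offset": [0.5,0,-1],"twist": 0},{"offset": [2,0,-2],"twist": 0},{"offset": [4,0,-3],"twist": 0},{"offset": [6,0,-4],"twist": 0},{"offset": [8,0,-4],"twist": 0},{"offset": [9,0,-4],"twist": 0},{"offset": [9,0,-4],"twist": 0},{"offset": [9,0,-4],"twist": 0}]'

```text
t: 10.45
position: [0.4505, 0.0055, 0.2316]
orientation: [0.003, 3.141, -0.0]
wrist_force: [0.7, 0.6, 0.5]
gripper_width: -0.0
grasp_force: 0.0
```

Request:
drive_tool --steps '[{"offset": [0,0,0],"twist": 0},{"offset": [0,0,0],"twist": 0},{"offset": [0,0,0],"twist": 0},{"offset": [0,0,0],"twist": 0},{"offset": [0,0,0],"twist": 0},{"offset": [0,0,0],"twist": 0},{"offset": [0,0,0],"twist": 0},{"offset": [0,0,0],"twist": 0},{"offset": [0,0,0],"twist": 0},{"offset": [0,0,0],"twist": 0}]'

```text
t: 11.45
position: [0.4497, 0.0055, 0.2313]
orientation: [0.003, 3.142, -0.0]
wrist_force: [-0.0, -0.2, 0.1]
gripper_width: -0.0001
grasp_force: 0.0
```

Request:
drive_tool --steps '[{"offset": [0,0,0],"twist": 0},{"offset": [0,0,0],"twist": 0},{"offset": [0,0,0],"twist": 0},{"offset": [0,0,0],"twist": 0},{"offset": [0,0,0],"twist": 0},{"offset": [0,0,0],"twist": 0},{"offset": [0,0,0],"twist": 0},{"offset": [0,0,0],"twist": 0},{"offset": [0,0,0],"twist": 0},{"offset": [0,0,0],"twist": 0}]'

```text
t: 12.45
position: [0.4497, 0.0056, 0.2313]
orientation: [-0.003, -3.142, -0.0]
wrist_force: [-0.1, 0.3, -0.2]
gripper_width: 0.0001
grasp_force: 0.0
```

Request:
drive_tool --steps '[{"offset": [0,0,0],"twist": 0},{"offset": [0,0,0],"twist": 0},{"offset": [0,0,0],"twist": 0},{"offset": [0,0,0],"twist": 0},{"offset": [0,0,0],"twist": 0},{"offset": [0,0,0],"twist": 0},{"offset": [0,0,0],"twist": 0},{"offset": [0,0,0],"twist": 0},{"offset": [0,0,0],"twist": 0},{"offset": [0,0,0],"twist": 0}]'

```text
t: 13.45
position: [0.4497, 0.0055, 0.2313]
orientation: [0.003, 3.142, -0.0]
wrist_force: [0.6, -0.4, -0.5]
gripper_width: -0.0003
grasp_force: 0.0
```

Request:
drive_tool --steps '[{"offset": [0,0,0],"twist": 0},{"offset": [0,0,0],"twist": 0},{"offset": [0,0,0],"twist": 0},{"offset": [0,0,0],"twist": 0},{"offset": [0,0,0],"twist": 0},{"offset": [0,0,0],"twist": 0},{"offset": [0,0,0],"twist": 0},{"offset": [0,0,0],"twist": 0},{"offset": [0,0,0],"twist": 0},{"offset": [0,0,0],"twist": 0}]'

```text
t: 14.45
position: [0.4497, 0.0055, 0.2313]
orientation: [-0.003, -3.142, -0.0]
wrist_force: [-0.7, 0.5, -0.0]
gripper_width: 0.0001
grasp_force: 0.0
```

Run:
```python
from h import *
cv2.imwrite("pics/c6.png",r.get_image("side")["color"][...,::-1]);s=r.state();print(s["t"],s["position"],s["wrist_force"])
```

```text
14.5 [0.44967276 0.00552213 0.2312834 ] [-0.27699802  0.44929046 -0.02464721]
```

View pics/c6.png

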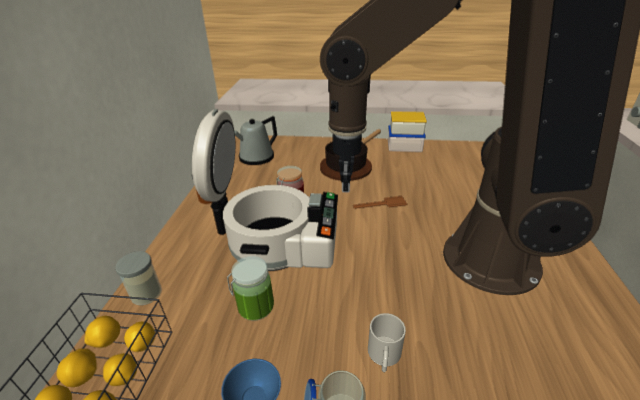

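The lid stands wide open at (215,155), the arm is clear at (345,185), and the jars and dishes have not moved.

```bash
python3 -c "
from station import r
print(r.close_job())"
```

```text
the job is handed in; nothing more can be done
None
```

I pressed the cancel key, pushed the pressure-release button fully down, then pressed the lid-release pad; the lid sprang wide open, the jars and dishes stayed put, and I handed the job in at about 14.5 s (no verdict was shown).

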